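Set a spindle to its flat and hold the collar there

ROBOT

A 6-joint arm with a two-finger parallel gripper is mounted at the origin on the work surface. World frame = base frame: x ahead of the robot, y to its left, z up, the work surface at z = 0. Lengths are in m, angles in rad, forces in N, time in s.
With the tool pointing down it reaches from about 0.325 to 0.9 m from the base axis. Payload 6.1 kg.
Tool frame: the origin (TCP) lies at the very end of the fingers, on their centre line; the grasp point (between the pads) lies 19 mm behind it (arm.grasp_offset is the distance from the TCP to the grasp point, in m); z points along the fingers, y is the line along which they close (so a half turn about z gives the same grasp; the last joint's range is limited). The gripper opens to 87 mm and grips with 3 to 60 N. Pads are 19 mm wide; open, the fingers measure 117 mm over their backs; the gripper's body (75 mm by 190 mm) begins 51 mm behind the grasp point.
Start: joints at [-1.265, 0.22, 1.526, -0, 1.395, -0.126], TCP at [0.262, -0.568, 0.223] pointing down, gripper open.
Joint ranges: [-2.98, 2.98], [-0.91, 2.08], [0.09, 2.57], [-1.24, 4.39], [0.2, 2.65], [-2.68, 2.68]. Speed limits (rad/s): [2.57, 2.57, 3.01, 3.14, 3.14, 3.14].

INTERFACE

Orientations are given as a 3x3 rotation matrix whose columns are the frame's x, y, z axes.
In Python, from workcell import arm, eyes gives the robot as it stands.
- The arm moves only by the shell command python3 -m inch 'ROWS'. ROWS is JSON, a list of rows, each an object with "dp": the shift along the world's x, y, z in units of 50 mm (1.0 is 50 mm), a list of three; "spin": the turn about the world's z in units of 5 degrees (1.0 is 5 degrees); "gripper": the opening, from 0 (shut) to 1 (fully open). A call has 1 to 20 rows; each row shifts and turns the commanded pose from where the row before left it; what a row does not reach is not made up. A row lasts 1/8 s, in which the tool goes at most 62.5 mm and 10.7 degrees, less where a joint would pass 70% of its speed; a pose out of reach is approached as far as the arm can. A call is refused whole if a number of a shift passes 1 or a number of a turn 1, either way. A call with a gripper value outside its range is refused whole. The fingers move at their own pace and stop on an object; the grip force is fixed at half the most. Time passes only in rows, so rows that do not move let the fingers close. It gives the time, the measured TCP pose, the force, the opening and the grip force at its end, in the units of the state.
- arm.state(): the state, without advancing time (a new reading comes with each control period).
- eyes.get_image(name): name is "scene" or "top"; returns (picture, depth): 480x640x3 uint8, red, green, blue; 480x640 float32, m along the optical axis (not along the pixel's ray), 0 where there is no reading.
- eyes.camera_info(name): a dict with "fx", "fy", "cx", "cy" (pixels), "camera_from_world" (4x4, takes a point from world to camera coordinates). Camera axes: x right, y down, z forward; pixel columns grow to the right and rows downward; lengths in m; the calibration is good to about 2 mm. A picture is of the moment at which its call begins. camera_info takes no time and is no camera call.
- arm.job_done(): hands the job in; it is judged then, once.
The state is a dict: "clock": time; "q": joint angles; "qvel": joint speeds; "tau": joint torques, N m; "tcp_pos": TCP position; "ee_rot": TCP orientation; "wrist_force": force on the tool from outside, world axes, zero at the start; "torque": the same for the moment, N m; "grip_width": opening from 0.0 (shut) to 1.0 (fully open); "grip_force": force on a finger pad.
Only numpy, scipy, OpenCV 4.12 (cv2) and the standard library are available. Lean on these libraries where they do the work, as an engineer would, in place of code of your own. Each camera call takes 0.05 s, during which the arm holds its last target. There are 200 camera calls.

TASK

Pinch the upright steel shaft of the bench stand with the fingers and turn it until its flat squarely faces the hex driver parked in the stand. Then take the steel collar that has a set screw sticking out of its side, thread it down over the shaft with the screw over the flat and pointing at the driver, and finish still holding it level, halfway along the flat, so the screw could be tightened. Do not let go of it or rest it on anything, and leave the other things on the bench where they are.

Things in the scene. Friction and masses are not known exactly. Their poses are not given: they have to be found in the camera images.
- stand: Spindle stand screwed to the bench; place and yaw differ between runs. Origin: on the shaft's axis at bench level; x points from the shaft to the hex driver, z up. Steel foot 230 x 90 x 12 mm, from 45 mm behind to 185 mm ahead of the axis; grey bearing housing round the shaft up to 46 mm high (radius 34 mm at the foot, 22 mm on top).
- driver_tip (a point): Tip of the hex driver, fixed to the stand, 70 mm from the shaft's axis and 87 mm above the bench. The driver lies level along the stand's x: 6 mm steel blade, 24 mm wooden handle ending 205 mm from the axis, carried by a 30 mm square post 110 mm from the axis, 97 mm high. Same axes as stand.
- shaft: Upright steel shaft, diameter 24 mm, turning in the stand about its vertical axis, either way without end; it stays where left (drag 0.06 N m). Top end 110 mm above the bench, 2 mm chamfer. Origin: on the axis halfway along its one flat, 87 mm above the bench; x points straight out of the flat, z up. It starts with x 1.1 to 3.14 rad away from the stand's x, either way.
- shaft_flat (a point): Middle of the shaft's flat face, 8 mm from the axis, 87 mm above the bench; same axes as shaft. The flat is 4 mm deep, 18 mm wide and runs from the top end down 46 mm, to 64 mm above the bench; below it the shaft is round. Fingers closed squarely across the flat read 20 mm, elsewhere up to 24 mm.
- collar: Loose steel shaft collar lying flat on the bench: ring of outer diameter 52 mm, bore 27 mm, 16 mm high, 0.13 to 0.25 kg, with a set screw through its side along +x. Origin: centre of its underside; x towards the screw head, z up. It starts with x within 1 rad of world +x. The plain ring is not it.
- collar_mid (a point): On the collar's axis at mid height, 8 mm above its underside; same axes as collar.
- collar_screw (a point): Outer end of the collar's set screw: round dark head 10 mm thick, sticking out to 33.5 mm from the collar's axis, at mid height. Inside, its 5 mm square nose reaches into the bore to 9.8 mm from the axis, so the collar passes down the shaft only with the screw over the flat (within about 0.35 rad).
- spacer: Bystander: loose plain steel ring without a screw, outer diameter 48 mm, bore 27 mm, 22 mm high. It and the collar swap places between runs. Origin: centre of underside.
- glue: Bystander: small white bottle, 32 mm wide, 95 mm high, red cap. Origin: centre of underside.
- tin: Bystander: round brass tin, 76 mm wide, 36 mm high. Origin: centre of underside.
- block: Bystander: dark wooden block 50 x 90 x 35 mm. Origin: centre of underside.
- file: Bystander: flat file with a wooden handle, 290 mm long, 25 mm high, lying along its y. Origin: underside, near where blade and handle meet.
- hammer: Bystander: hammer lying along its x, about 260 mm long. Origin: on the bench under its middle.
- pot: Bystander: open dark steel pot, 72 mm wide, 60 mm high. Origin: centre of underside.
- screwdriver: Bystander: screwdriver lying along its x, about 200 mm long. Origin: on the bench under its middle.
There are look-alikes about, which are no part of the job. What is shaped like the collar but brown or purple is not meant.

How it is judged:
By the outcome, as a careful person would: the job done as asked, in the order asked, and still so for the second after the job is handed in, while the arm keeps its last pose, push and grip.
It also fails if it takes over 67 s, if anything falls off the work surface, if the arm or the gripper's body presses on something with over 40 N, if the wrist force passes 120 N, or if a joint passes its speed limit or range.

## Working session

There is one attempt and no reset: what is moved stays moved. The work goes in short steps, Python scripts to look and compute and a shell command to move; the robot and the scene stay as the last step left them, time stands still between calls to the robot, and variables do not carry over. Pictures are saved under pics/ and viewed, at most 10 in all, crops included, and the job is handed in when it is done.

```bash
mkdir -p pics; ls; cat > h.py <<'E'
import numpy as np, cv2
from workcell import arm, eyes
def cam(n):
    i=eyes.camera_info(n); K=np.array([[i['fx'],0,i['cx']],[0,i['fy'],i['cy']],[0,0,1]]); return K,np.array(i['camera_from_world'])
def ray(n,u,v):
    K,T=cam(n); d=T[:3,:3].T@np.linalg.solve(K,[u,v,1.]); return -T[:3,:3].T@T[:3,3], d
def plane(n,u,v,z):
    o,d=ray(n,u,v); return o+d*(z-o[2])/d[2]
def proj(n,p):
    K,T=cam(n); c=T[:3,:3]@np.asarray(p,float)+T[:3,3]; c=K@c; return c[:2]/c[2]
def cloud(n,dep):
    K,T=cam(n); v,u=np.mgrid[:480,:640]; d=np.stack([(u-K[0,2])/K[0,0]*dep,(v-K[1,2])/K[1,1]*dep,dep],-1)
    return (d-T[:3,3])@T[:3,:3]
E
python3 - <<'E'
from h import *
for n in('scene','top'):
    im,d=eyes.get_image(n); cv2.imwrite(f'pics/{n}0.png',im[:,:,::-1]); np.save(f'{n}0.npy',d)
    K,T=cam(n); print(n,K[0,0],-T[:3,:3].T@T[:3,3],T[2,:3])
s=arm.state(); print(s['clock'],s['ee_rot'],s['tcp_pos'],arm.grasp_offset)
E
```

```text
pics
scene 435.85804977568716 [ 0.99091149 -0.19536789  0.89044946] [-0.47725858  0.18092992 -0.85993524]
top 438.8894920191505 [ 0.45358146 -0.02323169  1.11507293] [ 0.12052246 -0.02766138 -0.99232514]
0.1 [[ 9.08191633e-01  4.18554283e-01 -5.18946385e-04]
 [ 4.18554553e-01 -9.08190207e-01  1.62315307e-03]
 [ 2.08075644e-04 -1.69134141e-03 -9.99998548e-01]] [ 0.26141396 -0.56710714  0.22155763] 0.0187
```

View pics/scene0.png

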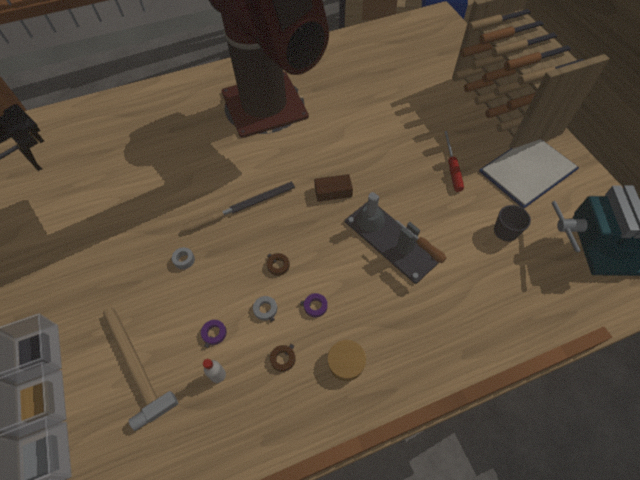

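View pics/top0.png

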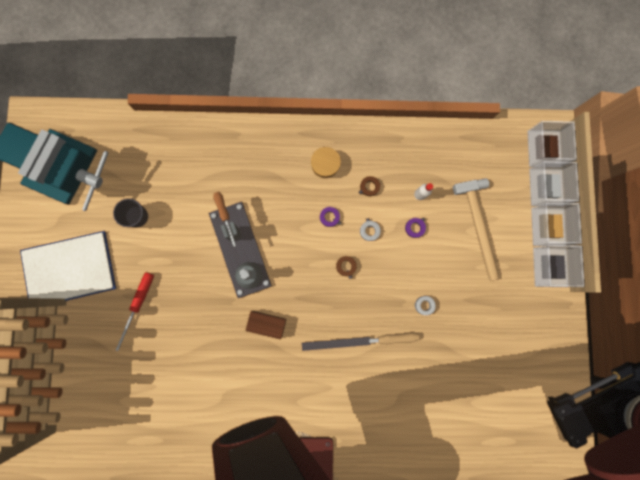

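The scene view shows two grey rings: scene (265,308) = top (371,230), and scene (182,259) = top (425,305). There are also brown and purple look-alikes. The stand is at scene (370,205) for the shaft and (440,255) for the handle; in top these are (246,272) and (220,205). Next I'll enlarge both grey rings and the shaft.

```bash
python3 - <<'E'
from h import *
s=cv2.imread('pics/scene0.png');t=cv2.imread('pics/top0.png')
def c(im,u,v,r=28): return cv2.resize(im[v-r:v+r,u-r:u+r],(260,260),interpolation=cv2.INTER_CUBIC)
g=np.vstack([np.hstack([c(s,265,308),c(s,182,259),c(s,372,212)]),np.hstack([c(t,371,230),c(t,425,305),c(t,246,272)])])
cv2.imwrite('pics/crop1.png',np.clip(g*1.4,0,255).astype('uint8'))
for n in('scene','top'):
    d=np.load(f'{n}0.npy');P=cloud(n,d);print(n,(d>0).mean())
    for nm,(u,v) in {'scene':dict(col=(265,308),sp=(182,259),shaft=(373,199),foot=(395,250)),'top':dict(col=(371,230),sp=(425,305),shaft=(246,272),foot=(232,225))}[n].items():
        Q=P[v-14:v+15,u-14:u+15].reshape(-1,3);Q=Q[d[v-14:v+15,u-14:u+15].ravel()>0]
        print(nm,np.percentile(Q[:,2],[1,10,50,90,99]).round(3),plane(n,u,v,.016).round(3))
E
```

```text
scene 0.995888671875
col [-0.003 -0.002  0.002  0.016  0.019] [ 0.615 -0.193  0.016]
sp [-0.004 -0.002  0.001  0.022  0.024] [ 0.429 -0.332  0.016]
shaft [-0.004 -0.002  0.002  0.103  0.111] [0.443 0.143 0.016]
foot [-0.002  0.007  0.012  0.057  0.087] [0.593 0.128 0.016]
top 0.9959993489583333
col [-0.004 -0.001  0.002  0.017  0.021] [ 0.609 -0.195  0.016]
sp [-0.004 -0.002  0.001  0.022  0.026] [ 0.422 -0.33   0.016]
shaft [0.008 0.011 0.034 0.088 0.112] [0.499 0.118 0.016]
foot [0.008 0.011 0.015 0.097 0.1  ] [0.616 0.156 0.016]
```

View pics/crop1.png

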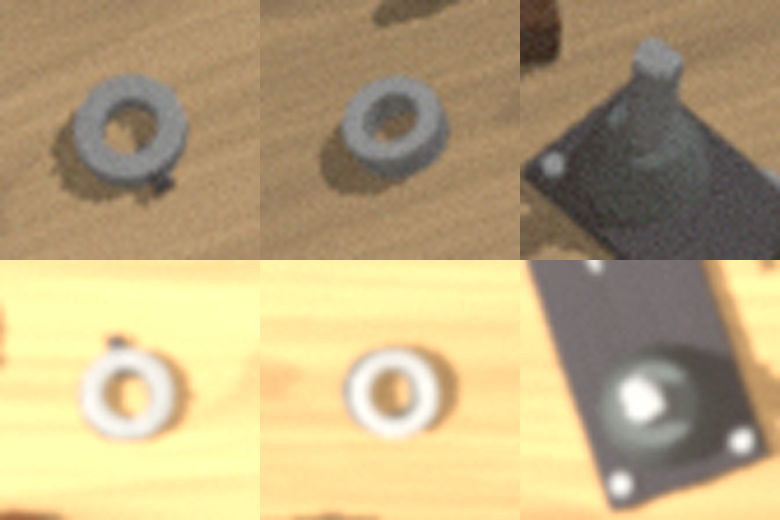

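Only the ring at scene (265,308) / top (371,230) fits. It is steel grey and has a dark screw head, at scene (270,319) and top (367,219). The other grey ring is plain and taller (22 mm), so it is the spacer. Now for precise positions from both views.

```bash
cat >> h.py <<'E'
def tri(a,b):
    (o1,d1),(o2,d2)=ray('scene',*a),ray('top',*b); A=np.stack([d1,-d2],1); t=np.linalg.lstsq(A,o2-o1,rcond=None)[0]
    p,q=o1+d1*t[0],o2+d2*t[1]; return (p+q)/2,np.linalg.norm(p-q)
def big(m):
    n,l,s,c=cv2.connectedComponentsWithStats(m.astype('uint8')); return l==1+np.argmax(s[1:,4])
E
cat > m.py <<'E'
from h import *
C={};R={}
for n in('scene','top'):
    im,d=eyes.get_image(n); P=cloud(n,d); x,y,z=P[...,0],P[...,1],P[...,2]
    hsv=cv2.cvtColor(im,cv2.COLOR_RGB2HSV); 
    near=lambda cx,cy,r:(np.hypot(x-cx,y-cy)<r)&(d>0)
    # collar by saturation
    w=near(.612,-.194,.06); ring=big(w&(hsv[...,1]<70)&(z>.006))
    cs=max(cv2.findContours(ring.astype('uint8'),0,2)[0],key=cv2.contourArea)
    C[n]=cv2.fitEllipse(cs)[0] if len(cs)>5 else None
    print(n,'ring',ring.sum(),C[n],plane(n,*C[n],.014).round(4),'cloud z',np.median(z[ring]).round(4))
    top=big(near(.46,.12,.08)&(z>.1)); v,u=np.nonzero(top); R[n]=(u.mean(),v.mean())
    print('shaft top',top.sum(),R[n],plane(n,*R[n],.11).round(4),P[top].mean(0).round(4))
    foot=near(.53,.13,.2)&(z>.007)&(z<.017)&(hsv[...,2]<110)&big(near(.53,.13,.2)&(z>.007))
    q=P[foot][:,:2]; r=cv2.minAreaRect(np.percentile(q,50,axis=0).astype('float32')*0+q.astype('float32')); print('foot',foot.sum(),r, 'pca',np.linalg.svd(q-q.mean(0),full_matrices=False)[2][0])
    h=big(near(.63,.18,.1)&(z>.06)); hv,hu=np.nonzero(h); print('handle/driver',h.sum(),P[h].mean(0).round(4))
    wood=h&(hsv[...,1]>80); print('wood',wood.sum(),P[wood].mean(0).round(4))
print('collar',tri(C['scene'],C['top']),'shaft',tri(R['scene'],R['top']))
E
python3 m.py
```

```text
scene ring 375 (264.7442321777344, 307.7234191894531) [ 0.6131 -0.1929  0.014 ] cloud z 0.0149
shaft top 88 (np.float64(373.1363636363636), np.float64(197.1590909090909)) [0.4976 0.1088 0.11  ] [0.4963 0.1096 0.1081]
foot 2151 ((0.5589656233787537, 0.1361374855041504), (0.2309066355228424, 0.09236160665750504), 20.86855125427246) pca [0.9279273  0.37276121]
handle/driver 686 [0.6258 0.1578 0.0898]
wood 316 [0.6563 0.1697 0.0938]
top ring 252 (369.7086486816406, 230.05963134765625) [ 0.6092 -0.192   0.014 ] cloud z 0.0159
shaft top 80 (np.float64(244.0125), np.float64(273.325)) [0.4916 0.11   0.11  ] [0.4916 0.11   0.1098]
foot 2009 ((0.5560941696166992, 0.134823739528656), (0.22600629925727844, 0.08783159404993057), 20.67625617980957) pca [-0.94070907 -0.33921446]
handle/driver 499 [0.622  0.1602 0.0925]
wood 253 [0.6509 0.1712 0.0953]
collar (array([ 0.61014959, -0.19298176,  0.00718773]), np.float64(0.00018717467409424426)) shaft (array([0.49209929, 0.11161539, 0.10154633]), np.float64(0.0010375472667764343))
```

The stand axis comes out near (0.493, 0.110) with yaw about 20.8°. The foot, handle and shaft agree, and the heights 110, 12 and 16 mm check. Next are the screw direction and the flat.

```bash
python3 - <<'E'
from h import *
out=[]
for n,(u,v) in {'scene':(373,205),'top':(244,273)}.items():
    im,d=eyes.get_image(n); hsv=cv2.cvtColor(im,cv2.COLOR_RGB2HSV); P=cloud(n,d)
    c=plane(n,*{'scene':(264.74,307.72),'top':(369.71,230.06)}[n],.014)
    X=np.stack([P[...,0]-c[0],P[...,1]-c[1]],-1); r=np.hypot(X[...,0],X[...,1])
    bg=np.median(im[(r>.045)&(r<.06)],0)
    m=(r>.0255)&(r<.036)&(np.abs(P[...,2])<.03)
    # dark, unsaturated pixels beyond the ring, upper direction +x
    w=np.where(m&(X[...,0]>0.005),np.clip(0.62*bg.sum()-im.sum(-1).astype(float),0,None),0)
    cen=np.array([(w*X[...,0]).sum(),(w*X[...,1]).sum()])/w.sum(); print(n,'screw',cen,np.degrees(np.arctan2(cen[1],cen[0])),(w>0).sum())
    k=im[v-18:v+18,u-18:u+18]; k=cv2.normalize(k.astype('f4'),None,0,255,cv2.NORM_MINMAX); k=255*(k/255)**.7
    out.append(cv2.resize(k.astype('u1'),(396,396),interpolation=cv2.INTER_CUBIC)[:,:,::-1])
    for a in (0,90,180,270): 
        p=proj(n,[.493+.02*np.cos(np.radians(a)),.110+.02*np.sin(np.radians(a)),.11]); print(a,(p-(u-18,v-18))*11,end=' ')
    print()
cv2.imwrite('pics/shaft1.png',np.hstack(out))
E
```

```text
scene screw [0.0287232  0.00449216] 8.888763103335199 13
0 [237.9292159  167.90737384] 90 [284.96421361  62.2395935 ] 180 [153.01509038  19.32328178] 270 [104.46177595 123.75075791] 
top screw [0.02812943 0.00480956] 9.702583505117019 2
0 [201.43939106  98.06316002] 90 [101.23272763 193.4603105 ] 180 [195.30652885 291.91305084] 270 [295.42039905 196.04646476] <stdin>:12: RuntimeWarning: invalid value encountered in power
<stdin>:13: RuntimeWarning: invalid value encountered in cast
```

View pics/shaft1.png

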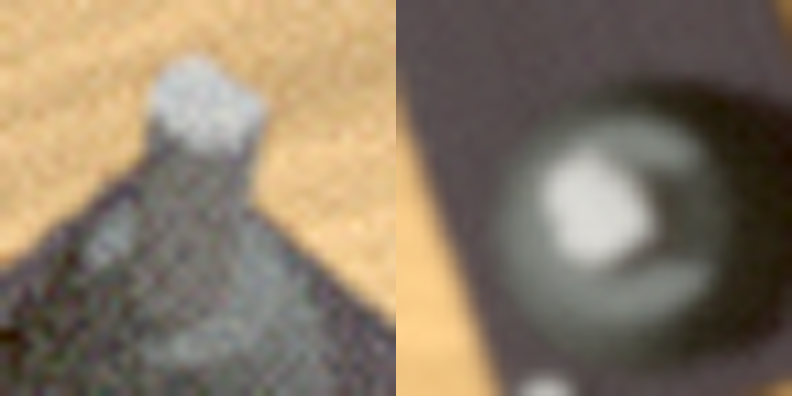

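The screw points at about 10° world yaw, and the flat probably faces about 110° (or its opposite, which a pinch will settle through the wrist force). Tool y already lies at about 115°, so I'll move over the shaft.

```bash
python3 -m inch '[{"dp":[0.23,0.68,0],"spin":0,"gripper":0.6},{"dp":[0.23,0.68,0],"spin":0,"gripper":0.6},{"dp":[0.23,0.68,0],"spin":0,"gripper":0.6},{"dp":[0.23,0.68,0],"spin":0,"gripper":0.6},{"dp":[0.23,0.68,0],"spin":0,"gripper":0.6},{"dp":[0.23,0.68,0],"spin":0,"gripper":0.6},{"dp":[0.23,0.68,0],"spin":0,"gripper":0.6},{"dp":[0.23,0.68,0],"spin":0,"gripper":0.6},{"dp":[0.23,0.68,0],"spin":0,"gripper":0.6},{"dp":[0.23,0.68,0],"spin":0,"gripper":0.6},{"dp":[0.23,0.68,0],"spin":0,"gripper":0.6},{"dp":[0.23,0.68,0],"spin":0,"gripper":0.6},{"dp":[0.23,0.68,0],"spin":0,"gripper":0.6},{"dp":[0.23,0.68,0],"spin":0,"gripper":0.6},{"dp":[0.23,0.68,0],"spin":0,"gripper":0.6},{"dp":[0.23,0.68,0],"spin":0,"gripper":0.6},{"dp":[0.23,0.68,0],"spin":0,"gripper":0.6},{"dp":[0.23,0.68,0],"spin":0,"gripper":0.6},{"dp":[0.23,0.68,0],"spin":0,"gripper":0.6},{"dp":[0.23,0.68,0],"spin":0,"gripper":0.6}]'; python3 -c "
from h import *
s=arm.state();print(s['clock'],s['q'],s['tcp_pos'],s['ee_rot'])"
```

```text
clock: 2.8
tcp_pos: [0.4918, 0.1136, 0.2227]
ee_rot: [[0.908, 0.419, 0.0], [0.419, -0.908, -0.0], [0.0, 0.0, -1.0]]
wrist_force: [0.2, 0.1, 1.2]
grip_width: 0.598
grip_force: 0.0
2.8 [ 7.06392327e-02 -7.05794487e-02  1.83412508e+00 -6.94710308e-05
  1.37766192e+00  1.20954031e+00] [0.49183573 0.11357389 0.22266733] [[ 9.08168401e-01  4.18604830e-01  3.88955346e-04]
 [ 4.18604876e-01 -9.08168462e-01 -4.08285473e-05]
 [ 3.36145951e-04  1.99897801e-04 -9.99999924e-01]]
```

```bash
python3 -m inch '[{"dp":[0.02,-0.07,-0.4],"spin":0,"gripper":0.6},{"dp":[0,0,-0.5],"spin":0,"gripper":0.6},{"dp":[0,0,-0.5],"spin":0,"gripper":0.6},{"dp":[0,0,-0.5],"spin":0,"gripper":0.6},{"dp":[0,0,-0.5],"spin":0,"gripper":0.6},{"dp":[0,0,-0.3],"spin":0,"gripper":0.6},{"dp":[0,0,-0.2],"spin":0,"gripper":0.6},{"dp":[0,0,0],"spin":0,"gripper":0.6},{"dp":[0,0,0],"spin":0,"gripper":0.4}]'; python3 -m inch '[{"dp":[0,0,0],"spin":0,"gripper":0.3},{"dp":[0,0,0],"spin":0,"gripper":0.2},{"dp":[0,0,0],"spin":0,"gripper":0.1},{"dp":[0,0,0],"spin":0,"gripper":0.1},{"dp":[0,0,0],"spin":0,"gripper":0.1},{"dp":[0,0,0],"spin":0,"gripper":0.1}]'; python3 -c "
from h import *
s=arm.state();print(s['grip_width']*87,s['torque'],s['wrist_force'])"
```

```text
clock: 3.92
tcp_pos: [0.4933, 0.1089, 0.0784]
ee_rot: [[0.908, 0.418, 0.001], [0.418, -0.908, 0.0], [0.001, 0.001, -1.0]]
wrist_force: [-0.5, -0.5, -0.3]
grip_width: 0.553
grip_force: 0.0
clock: 4.68
tcp_pos: [0.4919, 0.1101, 0.0778]
ee_rot: [[0.908, 0.418, -0.001], [0.418, -0.908, 0.002], [-0.0, -0.002, -1.0]]
wrist_force: [-3.6, 5.0, 4.6]
grip_width: 0.221
grip_force: 30.0
19.197438971741647 [ 0.84752334  0.56277748 -0.02927918] [-3.57057877  4.98343319  4.5931185 ]
```

Width reads about 19–20 mm, so the pads lie on the flat. To tell which finger has the flat, I'll pinch the round part lower down (50–64 mm) and compare the centres.

```bash
python3 -m inch '[{"dp":[0,0,0],"spin":0,"gripper":0.5},{"dp":[0,0,0],"spin":0,"gripper":0.5},{"dp":[0,0,0],"spin":0,"gripper":0.5},{"dp":[0,0,-0.25],"spin":0,"gripper":0.5},{"dp":[0,0,-0.25],"spin":0,"gripper":0.5},{"dp":[0,0,0],"spin":0,"gripper":0.3},{"dp":[0,0,0],"spin":0,"gripper":0.1},{"dp":[0,0,0],"spin":0,"gripper":0.1},{"dp":[0,0,0],"spin":0,"gripper":0.1},{"dp":[0,0,0],"spin":0,"gripper":0.1},{"dp":[0,0,0],"spin":0,"gripper":0.1}]'; python3 -c "
from h import *
s=arm.state();print(s['grip_width']*87,s['torque'],s['wrist_force'],s['tcp_pos'])"
```

```text
clock: 6.05
tcp_pos: [0.4911, 0.1115, 0.0521]
ee_rot: [[0.908, 0.418, -0.003], [0.418, -0.908, 0.005], [-0.001, -0.005, -1.0]]
wrist_force: [-3.3, 10.7, -1.7]
grip_width: 0.266
grip_force: 30.0
23.103347773548812 [ 2.08763678  0.59213743 -0.10198108] [-3.34567179 10.68003497 -1.67437038] [0.49106379 0.11153466 0.05213568]
```

The round section centres 1.6 mm toward +115° compared with the flat pinch, so the flat faces world 114.7°. I need to turn it −94° to 20.8°. Joint 6 lacks that range from here, so I'll open and spin the tool +180° first.

```bash
python3 -m inch '[{"dp":[0,0,0],"spin":0,"gripper":0.55},{"dp":[0,0,0],"spin":0,"gripper":0.55},{"dp":[0,0,0],"spin":0,"gripper":0.55},{"dp":[0,0,0.27],"spin":0,"gripper":0.55},{"dp":[0,0,0.25],"spin":0,"gripper":0.55},{"dp":[0,0,0],"spin":0,"gripper":0.55}]';  python3 -m inch '[{"dp":[-0.03,0.05,0],"spin":1,"gripper":0.55},{"dp":[0,0,0],"spin":1,"gripper":0.55},{"dp":[0,0,0],"spin":1,"gripper":0.55},{"dp":[0,0,0],"spin":1,"gripper":0.55},{"dp":[0,0,0],"spin":1,"gripper":0.55},{"dp":[0,0,0],"spin":1,"gripper":0.55},{"dp":[0,0,0],"spin":1,"gripper":0.55},{"dp":[0,0,0],"spin":1,"gripper":0.55},{"dp":[0,0,0],"spin":1,"gripper":0.55},{"dp":[0,0,0],"spin":1,"gripper":0.55},{"dp":[0,0,0],"spin":1,"gripper":0.55},{"dp":[0,0,0],"spin":1,"gripper":0.55},{"dp":[0,0,0],"spin":1,"gripper":0.55},{"dp":[0,0,0],"spin":1,"gripper":0.55},{"dp":[0,0,0],"spin":1,"gripper":0.55},{"dp":[0,0,0],"spin":1,"gripper":0.55},{"dp":[0,0,0],"spin":1,"gripper":0.55},{"dp":[0,0,0],"spin":1,"gripper":0.55}]';  python3 -m inch '[{"dp":[0,0,0],"spin":1,"gripper":0.55},{"dp":[0,0,0],"spin":1,"gripper":0.55},{"dp":[0,0,0],"spin":1,"gripper":0.55},{"dp":[0,0,0],"spin":1,"gripper":0.55},{"dp":[0,0,0],"spin":1,"gripper":0.55},{"dp":[0,0,0],"spin":1,"gripper":0.55},{"dp":[0,0,0],"spin":1,"gripper":0.55},{"dp":[0,0,0],"spin":1,"gripper":0.55},{"dp":[0,0,0],"spin":1,"gripper":0.55},{"dp":[0,0,0],"spin":1,"gripper":0.55},{"dp":[0,0,0],"spin":1,"gripper":0.55},{"dp":[0,0,0],"spin":1,"gripper":0.55},{"dp":[0,0,0],"spin":1,"gripper":0.55},{"dp":[0,0,0],"spin":1,"gripper":0.55},{"dp":[0,0,0],"spin":1,"gripper":0.55},{"dp":[0,0,0],"spin":1,"gripper":0.55},{"dp":[0,0,0],"spin":1,"gripper":0.55},{"dp":[0,0,0],"spin":1,"gripper":0.55},{"dp":[0,0,0],"spin":0,"gripper":0.55}]'
```

```text
clock: 6.8
tcp_pos: [0.4942, 0.1089, 0.0806]
ee_rot: [[0.908, 0.418, 0.004], [0.418, -0.908, 0.0], [0.004, 0.001, -1.0]]
wrist_force: [0.6, -0.7, -0.8]
grip_width: 0.553
grip_force: 0.0
clock: 9.05
tcp_pos: [0.491, 0.1113, 0.0785]
ee_rot: [[-0.421, 0.907, -0.0], [0.907, 0.421, -0.0], [-0.0, -0.0, -1.0]]
wrist_force: [-1.4, -0.3, -0.6]
grip_width: 0.551
grip_force: 0.0
clock: 11.42
tcp_pos: [0.491, 0.1113, 0.0785]
ee_rot: [[-0.909, -0.418, -0.0], [-0.418, 0.909, -0.0], [0.0, 0.0, -1.0]]
wrist_force: [0.8, -1.0, 0.4]
grip_width: 0.553
grip_force: 0.0
```

```bash
python3 -m inch '[{"dp":[0,0,0],"spin":0,"gripper":0.3},{"dp":[0,0,0],"spin":0,"gripper":0.1},{"dp":[0,0,0],"spin":0,"gripper":0.1},{"dp":[0,0,0],"spin":0,"gripper":0.1},{"dp":[0,0,0],"spin":0,"gripper":0.1},{"dp":[0,0,0],"spin":0,"gripper":0.1}]'; python3 -m inch '[{"dp":[0,0,0],"spin":-1,"gripper":0.1},{"dp":[0,0,0],"spin":-1,"gripper":0.1},{"dp":[0,0,0],"spin":-1,"gripper":0.1},{"dp":[0,0,0],"spin":-1,"gripper":0.1},{"dp":[0,0,0],"spin":-1,"gripper":0.1},{"dp":[0,0,0],"spin":-1,"gripper":0.1},{"dp":[0,0,0],"spin":-1,"gripper":0.1},{"dp":[0,0,0],"spin":-1,"gripper":0.1},{"dp":[0,0,0],"spin":-1,"gripper":0.1},{"dp":[0,0,0],"spin":-1,"gripper":0.1},{"dp":[0,0,0],"spin":-1,"gripper":0.1},{"dp":[0,0,0],"spin":-1,"gripper":0.1},{"dp":[0,0,0],"spin":-1,"gripper":0.1},{"dp":[0,0,0],"spin":-1,"gripper":0.1},{"dp":[0,0,0],"spin":-1,"gripper":0.1},{"dp":[0,0,0],"spin":-1,"gripper":0.1},{"dp":[0,0,0],"spin":-1,"gripper":0.1},{"dp":[0,0,0],"spin":-1,"gripper":0.1},{"dp":[0,0,0],"spin":-0.8,"gripper":0.1},{"dp":[0,0,0],"spin":0,"gripper":0.1}]'; python3 -m inch '[{"dp":[0,0,0],"spin":0,"gripper":0.1},{"dp":[0,0,0],"spin":0,"gripper":0.1}]'; python3 -c "
from h import *
s=arm.state();R=s['ee_rot'];print(s['grip_width']*87,s['torque'],s['wrist_force'],s['tcp_pos'],np.degrees(np.arctan2(R[1][1],R[0][1])))"
```

```text
clock: 12.18
tcp_pos: [0.4917, 0.1101, 0.0786]
ee_rot: [[-0.908, -0.418, 0.001], [-0.418, 0.908, -0.002], [-0.0, -0.002, -1.0]]
wrist_force: [2.4, -5.3, -1.4]
grip_width: 0.222
grip_force: 30.0
clock: 14.68
tcp_pos: [0.4892, 0.1111, 0.0785]
ee_rot: [[-0.353, 0.935, -0.004], [0.936, 0.353, -0.001], [0.001, -0.004, -1.0]]
wrist_force: [-8.2, -1.5, 7.6]
grip_width: 0.226
grip_force: 30.0
clock: 14.92
tcp_pos: [0.4892, 0.1111, 0.0785]
ee_rot: [[-0.354, 0.935, -0.004], [0.935, 0.354, -0.001], [0.001, -0.004, -1.0]]
wrist_force: [-7.8, -1.7, 7.8]
grip_width: 0.221
grip_force: 30.0
19.21596897138767 [-0.23273654  1.0547592  -0.05152193] [-7.7683104  -1.69966657  7.7870149 ] [0.48917485 0.11112685 0.07852937] 20.73140991055334
```

The shaft followed and its flat now faces 20.7°. The shaft axis by touch is about (0.491, 0.112). I'll release, rise, and refine the collar's screw direction.

```bash
python3 -m inch '[{"dp":[0,0,0],"spin":0,"gripper":0.4},{"dp":[0,0,0],"spin":0,"gripper":0.55},{"dp":[0,0,0],"spin":0,"gripper":0.55},{"dp":[0,0,0.4],"spin":0,"gripper":0.55},{"dp":[0,0,0.8],"spin":0,"gripper":0.55},{"dp":[0,0,0.8],"spin":0,"gripper":0.7},{"dp":[0,-0.2,0.4],"spin":-1,"gripper":0.8},{"dp":[0,-0.4,0],"spin":-1,"gripper":0.8},{"dp":[0,-0.4,0],"spin":-1,"gripper":0.8},{"dp":[0,-0.4,0],"spin":-1,"gripper":0.8},{"dp":[0,-0.4,0],"spin":-1,"gripper":0.8},{"dp":[0,-0.2,0],"spin":-1,"gripper":0.8}]'; python3 - <<'E'
from h import *
out=[]
for n,(u,v) in {'scene':(267,311),'top':(369,227)}.items():
    im=np.mean([eyes.get_image(n)[0].astype('f4') for _ in range(4)],0)
    k=im[v-14:v+14,u-14:u+14]; out.append(cv2.resize(np.clip(k*(1.5 if n=='scene' else 1),0,255),(392,392),interpolation=cv2.INTER_CUBIC)[:,:,::-1])
    print([((proj(n,[.611+.0335*np.cos(a),-.192+.0335*np.sin(a),.008])-(u-14,v-14)+.5)*14).round() for a in np.radians([0,10,20])], ((proj(n,[.611,-.192,.016])-(u-14,v-14)+.5)*14).round())
cv2.imwrite('pics/col2.png',np.hstack(out))
E
cat > /dev/null
```

```text
clock: 16.42
tcp_pos: [0.4912, 0.0104, 0.1986]
ee_rot: [[0.165, 0.986, 0.0], [0.986, -0.165, -0.0], [-0.0, 0.0, -1.0]]
wrist_force: [0.2, 0.1, -0.8]
grip_width: 0.797
grip_force: 0.0
[array([246., 350.]), array([282., 333.]), array([314., 311.])] [171. 138.]
[array([207.,  59.]), array([176.,  62.]), array([145.,  69.])] [214. 234.][ WARN:0@10.404] global loadsave.cpp:1063 imwrite_ Unsupported depth image for selected encoder is fallbacked to CV_8U.
```

View pics/col2.png

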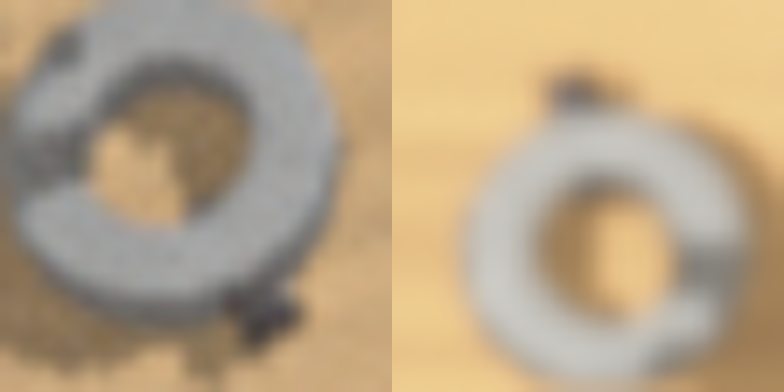

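Scene panel: the bore centre is near (172,142) and the screw head near (272,318). Top panel: the bore is at (213,250) and the head at (182,90). That puts the screw at about 9.5° yaw and the centre near (0.610, −0.193). Moving over it.

```bash
python3 -m inch '[{"dp":[0.17,-0.29,0],"spin":-1,"gripper":0.8},{"dp":[0.17,-0.29,0],"spin":-1,"gripper":0.8},{"dp":[0.17,-0.29,0],"spin":-1,"gripper":0.8},{"dp":[0.17,-0.29,0],"spin":-1,"gripper":0.8},{"dp":[0.17,-0.29,0],"spin":-1,"gripper":0.8},{"dp":[0.17,-0.29,0],"spin":-1,"gripper":0.8},{"dp":[0.17,-0.29,0],"spin":-1,"gripper":0.8},{"dp":[0.17,-0.29,0],"spin":-1,"gripper":0.8},{"dp":[0.17,-0.29,0],"spin":-1,"gripper":0.8},{"dp":[0.17,-0.29,0],"spin":-1,"gripper":0.8},{"dp":[0.17,-0.29,0],"spin":-1,"gripper":0.8},{"dp":[0.17,-0.29,0],"spin":-1,"gripper":0.8},{"dp":[0.17,-0.29,0],"spin":-1,"gripper":0.8},{"dp":[0.17,-0.29,0],"spin":-1,"gripper":0.8},{"dp":[0,0,-0.6],"spin":-0.2,"gripper":0.8},{"dp":[0,0,-0.7],"spin":0,"gripper":0.8},{"dp":[0,0,-0.7],"spin":0,"gripper":0.8},{"dp":[0,0,-0.6],"spin":0,"gripper":0.8},{"dp":[0,0,-0.4],"spin":0,"gripper":0.8},{"dp":[0,0,0],"spin":0,"gripper":0.8}]'
```

```text
clock: 19.32
tcp_pos: [0.6089, -0.1908, 0.0467]
ee_rot: [[0.985, 0.17, -0.003], [0.17, -0.985, 0.001], [-0.003, -0.002, -1.0]]
wrist_force: [0.4, 0.2, 0.2]
grip_width: 0.802
grip_force: 0.0
```

```bash
python3 -m inch '[{"dp":[0.02,-0.04,-0.3],"spin":0,"gripper":0.8},{"dp":[0,0,-0.3],"spin":0,"gripper":0.8},{"dp":[0,0,-0.15],"spin":0,"gripper":0.8},{"dp":[0,0,-0.1],"spin":0,"gripper":0.8},{"dp":[0,0,0],"spin":0,"gripper":0.8},{"dp":[0,0,0],"spin":0,"gripper":0.7},{"dp":[0,0,0],"spin":0,"gripper":0.6},{"dp":[0,0,0],"spin":0,"gripper":0.5},{"dp":[0,0,0],"spin":0,"gripper":0.4},{"dp":[0,0,0],"spin":0,"gripper":0.3},{"dp":[0,0,0],"spin":0,"gripper":0.3},{"dp":[0,0,0],"spin":0,"gripper":0.3}]';python3 -c "
from h import *
s=arm.state();print(s['grip_width']*87,s['tcp_pos'],s['wrist_force'])"
```

```text
clock: 20.82
tcp_pos: [0.6113, -0.1937, 0.0065]
ee_rot: [[0.986, 0.169, 0.001], [0.169, -0.986, -0.0], [0.001, 0.0, -1.0]]
wrist_force: [-0.8, 1.3, 4.6]
grip_width: 0.582
grip_force: 30.0
50.626879210643985 [ 0.61133457 -0.19368188  0.0064714 ] [-0.84960456  1.26261766  4.63384246]
```

The collar is gripped. I'll lift it and look at how it sits in the hand.

```bash
python3 -m inch '[{"dp":[0,0,0.2],"spin":0,"gripper":0.3},{"dp":[0,0,0.4],"spin":0,"gripper":0.3},{"dp":[0,0,0.6],"spin":0,"gripper":0.3},{"dp":[0,0,0.6],"spin":0,"gripper":0.3},{"dp":[0,0,0.6],"spin":0,"gripper":0.3},{"dp":[0,0,0.5],"spin":0,"gripper":0.3},{"dp":[0,0,0.2],"spin":0,"gripper":0.3},{"dp":[0,0,0],"spin":0,"gripper":0.3},{"dp":[0,0,0],"spin":0,"gripper":0.3}]'; cat > v.py <<'E'
from h import *
import sys
s=arm.state(); t=np.array(s['tcp_pos']); R=np.array(s['ee_rot']); print(t,s['grip_width']*87,s['wrist_force'])
im=np.mean([eyes.get_image('scene')[0].astype('f4') for _ in range(4)],0); d=eyes.get_image('scene')[1]
c=t+np.array([0,0,.003]); u,v=proj('scene',c).round().astype(int); r=26; S=15
k=im[v-r:v+r,u-r:u+r]; cv2.imwrite(sys.argv[1],cv2.resize(np.clip(k*1.4,0,255),(780,780),interpolation=cv2.INTER_CUBIC)[90:690,:,::-1].astype('u1'))
def q(p): return tuple(((proj('scene',p)-(u-r,v-r)+.5)*S-(0,90)).round().astype(int).tolist())
zt=t[2]-.0065
x=R[:,0]
print('axis at top',q([t[0],t[1],zt+.016]),'axis bottom',q([t[0],t[1],zt]),'screw tip',q(t*[1,1,0]+[0,0,zt+.008]+.0335*x),'top rim front',q(t*[1,1,0]+[0,0,zt+.016]+.026*x),'rim back bottom', q(t*[1,1,0]+[0,0,zt+.016]-.026*x))
print('1mm x', (proj('scene',c+.01*x)-proj('scene',c))*S/10, '1mm y',(proj('scene',c+.01*R[:,1])-proj('scene',c))*S/10)
E
python3 v.py pics/hand1.png
```

```text
clock: 21.95
tcp_pos: [0.6102, -0.1933, 0.1596]
ee_rot: [[0.986, 0.169, -0.002], [0.169, -0.986, 0.001], [-0.002, -0.001, -1.0]]
wrist_force: [-0.0, -0.2, -2.3]
grip_width: 0.589
grip_force: 30.0
[ 0.61021229 -0.19328247  0.15963661] 51.22397671897149 [-0.01016814 -0.15851002 -2.3393344 ]
axis at top (384, 289) axis bottom (403, 345) screw tip (519, 528) top rim front (481, 453) rim back bottom (289, 129)
1mm x [3.69549122 6.23358308] 1mm y [-7.24664155  3.8938263 ]
```

View pics/hand1.png

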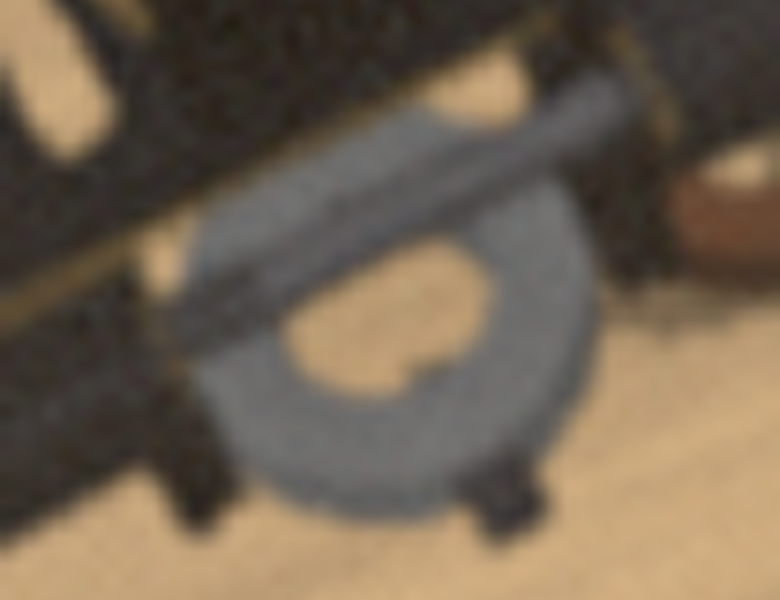

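Tool at (384,289) predicted, and the bore centre is at (388,301). The screw head at (508,500) and nose at (428,370) put the screw at about 11.5° yaw, with the collar held level and about 1 mm forward of the TCP. Carrying it above the shaft with a +10° turn.

```bash
python3 -m inch '[{"dp":[-0.15,0.38,0],"spin":0.12,"gripper":0.3},{"dp":[-0.15,0.38,0],"spin":0.12,"gripper":0.3},{"dp":[-0.15,0.38,0],"spin":0.12,"gripper":0.3},{"dp":[-0.15,0.38,0],"spin":0.12,"gripper":0.3},{"dp":[-0.15,0.38,0],"spin":0.12,"gripper":0.3},{"dp":[-0.15,0.38,0],"spin":0.12,"gripper":0.3},{"dp":[-0.15,0.38,0],"spin":0.12,"gripper":0.3},{"dp":[-0.15,0.38,0],"spin":0.12,"gripper":0.3},{"dp":[-0.15,0.38,0],"spin":0.12,"gripper":0.3},{"dp":[-0.15,0.38,0],"spin":0.12,"gripper":0.3},{"dp":[-0.15,0.38,0],"spin":0.12,"gripper":0.3},{"dp":[-0.15,0.38,0],"spin":0.12,"gripper":0.3},{"dp":[-0.15,0.38,0],"spin":0.12,"gripper":0.3},{"dp":[-0.15,0.38,0],"spin":0.12,"gripper":0.3},{"dp":[-0.15,0.38,0],"spin":0.12,"gripper":0.3},{"dp":[-0.15,0.38,0],"spin":0.12,"gripper":0.3},{"dp":[0,0,0],"spin":0,"gripper":0.3},{"dp":[0,0,-0.3],"spin":0,"gripper":0.3},{"dp":[0,0,-0.3],"spin":0,"gripper":0.3},{"dp":[0,0,0],"spin":0,"gripper":0.3}]'; python3 v.py pics/over1.png
```

```text
clock: 24.7
tcp_pos: [0.4894, 0.1097, 0.1285]
ee_rot: [[0.944, 0.33, -0.005], [0.33, -0.944, -0.0], [-0.004, -0.001, -1.0]]
wrist_force: [0.1, -0.4, -1.3]
grip_width: 0.589
grip_force: 30.0
[0.48939691 0.10974824 0.12850123] 51.25958709869165 [ 0.09425571 -0.39753621 -1.26821201]
axis at top (397, 285) axis bottom (388, 352) screw tip (557, 459) top rim front (525, 394) rim back bottom (272, 178)
1mm x [4.86658725 4.15218446] 1mm y [-4.95575261  3.69770906]
```

View pics/over1.png

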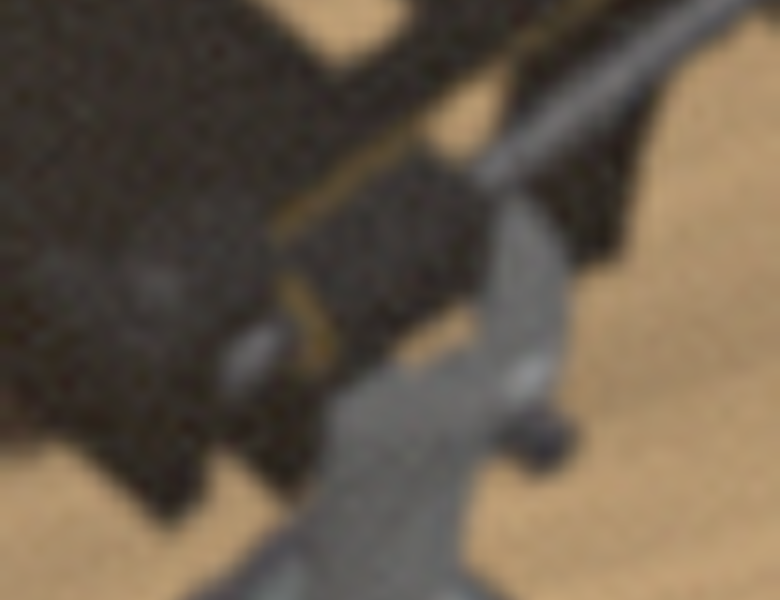

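The shaft column is centred at about x=395 px, right under the bore. The screw head at (540,437) puts its yaw at about 21°. Centring over the shaft and starting down gently.

```bash
python3 -m inch '[{"dp":[0.03,0.04,0],"spin":0,"gripper":0.3},{"dp":[0,0,-0.1],"spin":0,"gripper":0.3},{"dp":[0,0,-0.1],"spin":0,"gripper":0.3},{"dp":[0,0,0],"spin":0,"gripper":0.3}]'; python3 -m inch '[{"dp":[0,0,-0.05],"spin":0,"gripper":0.3},{"dp":[0,0,-0.05],"spin":0,"gripper":0.3},{"dp":[0,0,0],"spin":0,"gripper":0.3}]'
```

```text
clock: 25.45
tcp_pos: [0.4919, 0.1123, 0.1202]
ee_rot: [[0.944, 0.331, -0.002], [0.331, -0.944, -0.0], [-0.002, -0.0, -1.0]]
wrist_force: [0.5, -0.6, -1.6]
grip_width: 0.586
grip_force: 30.0
clock: 25.82
tcp_pos: [0.4924, 0.1123, 0.1158]
ee_rot: [[0.944, 0.331, -0.0], [0.331, -0.944, -0.0], [-0.0, -0.0, -1.0]]
wrist_force: [0.4, 0.2, -2.3]
grip_width: 0.587
grip_force: 30.0
```

```bash
python3 -m inch '[{"dp":[-0.03,-0.01,0],"spin":0,"gripper":0.3},{"dp":[0,0,-0.04],"spin":0,"gripper":0.3},{"dp":[0,0,-0.04],"spin":0,"gripper":0.3},{"dp":[0,0,0],"spin":0,"gripper":0.3}]'; python3 -m inch '[{"dp":[0,0,-0.04],"spin":0,"gripper":0.3},{"dp":[0,0,0],"spin":0,"gripper":0.3}]'
```

```text
clock: 26.32
tcp_pos: [0.4912, 0.1119, 0.1119]
ee_rot: [[0.944, 0.331, 0.0], [0.331, -0.944, 0.0], [0.0, 0.0, -1.0]]
wrist_force: [0.4, 0.1, -1.5]
grip_width: 0.588
grip_force: 30.0
clock: 26.58
tcp_pos: [0.4912, 0.1119, 0.11]
ee_rot: [[0.944, 0.331, 0.0], [0.331, -0.944, 0.0], [0.0, 0.0, -1.0]]
wrist_force: [1.6, -0.4, -2.1]
grip_width: 0.589
grip_force: 30.0
```

```bash
python3 -m inch '[{"dp":[0,0,-0.04],"spin":0,"gripper":0.3},{"dp":[0,0,-0.04],"spin":0,"gripper":0.3},{"dp":[0,0,0],"spin":0,"gripper":0.3}]'; python3 -m inch '[{"dp":[0,0,-0.04],"spin":0,"gripper":0.3},{"dp":[0,0,-0.04],"spin":0,"gripper":0.3},{"dp":[0,0,0],"spin":0,"gripper":0.3}]'
```

```text
clock: 26.95
tcp_pos: [0.4916, 0.112, 0.1062]
ee_rot: [[0.944, 0.331, 0.001], [0.331, -0.944, 0.0], [0.001, 0.0, -1.0]]
wrist_force: [3.1, 1.1, -1.7]
grip_width: 0.589
grip_force: 30.0
clock: 27.32
tcp_pos: [0.4917, 0.112, 0.1022]
ee_rot: [[0.944, 0.331, 0.001], [0.331, -0.944, 0.0], [0.001, 0.0, -1.0]]
wrist_force: [5.0, 1.8, -1.3]
grip_width: 0.585
grip_force: 30.0
```

It is threading freely in z. A small sideways push shows the nose bearing on the flat, so I'll ease 1 mm toward the driver and continue.

```bash
python3 -m inch '[{"dp":[0.03,0.01,0],"spin":0,"gripper":0.3},{"dp":[0,0,-0.06],"spin":0,"gripper":0.3},{"dp":[0,0,-0.06],"spin":0,"gripper":0.3},{"dp":[0,0,0],"spin":0,"gripper":0.3}]'; python3 -m inch '[{"dp":[0,0,-0.06],"spin":0,"gripper":0.3},{"dp":[0,0,-0.06],"spin":0,"gripper":0.3},{"dp":[0,0,-0.04],"spin":0,"gripper":0.3},{"dp":[0,0,0],"spin":0,"gripper":0.3}]'
```

```text
clock: 27.82
tcp_pos: [0.4918, 0.1123, 0.0953]
ee_rot: [[0.944, 0.331, -0.002], [0.331, -0.944, -0.0], [-0.002, -0.0, -1.0]]
wrist_force: [0.7, 0.2, -1.8]
grip_width: 0.589
grip_force: 30.0
clock: 28.32
tcp_pos: [0.4923, 0.1124, 0.0877]
ee_rot: [[0.944, 0.331, -0.001], [0.331, -0.944, -0.0], [-0.001, -0.0, -1.0]]
wrist_force: [0.0, 0.6, -1.1]
grip_width: 0.588
grip_force: 30.0
```

```bash
python3 -m inch '[{"dp":[0,0,-0.04],"spin":0,"gripper":0.3},{"dp":[0,0,0],"spin":0,"gripper":0.3},{"dp":[0,0,0],"spin":0,"gripper":0.3}]'; python3 v.py pics/fin1.png; python3 - <<'E'
from h import *
for n in('scene','top'):
    d=np.mean([eyes.get_image(n)[1] for _ in range(4)],0);P=cloud(n,d)
    c=np.array([.4911,.1118]); e=np.array([np.cos(.363),np.sin(.363)]); X=(P[...,:2]-c)@e; Y=(P[...,:2]-c)@np.array([-e[1],e[0]]); z=P[...,2]
    m=(np.hypot(X,Y)>.015)&(np.hypot(X,Y)<.025)&(abs(Y)<.022)&(z>.06)&(z<.105); q=m.sum()
    print(n,q,np.percentile(z[m],[10,25,50,75,90]).round(4) if q else '')
    if q>20: 
        k=m&(z>.09); print(np.linalg.lstsq(np.c_[X[k],Y[k],np.ones(k.sum())],z[k],rcond=None)[0],k.sum(), X[k].mean(),Y[k].mean())
    h=(X>.027)&(X<.036)&(abs(Y)<.012)&(z>.07); print('head',h.sum(),X[h].mean(),Y[h].mean(),np.median(z[h]) if h.sum() else '')
E
```

```text
clock: 28.7
tcp_pos: [0.4926, 0.1124, 0.0861]
ee_rot: [[0.944, 0.331, 0.0], [0.331, -0.944, 0.0], [0.0, 0.0, -1.0]]
wrist_force: [-0.4, -0.3, -1.2]
grip_width: 0.588
grip_force: 30.0
[0.49259164 0.11236626 0.08608228] 51.193544458633305 [-0.44662574 -0.26910006 -1.24591716]
axis at top (399, 275) axis bottom (390, 337) screw tip (553, 443) top rim front (522, 381) rim back bottom (278, 171)
1mm x [4.69796036 4.05342308] 1mm y [-4.77127477  3.62424598]
scene 70 [0.0944 0.0948 0.0954 0.0957 0.0961]
[ 0.00521619 -0.00528179  0.09522306] 70 0.016189029975985023 0.002410609878559673
head 337 0.03134691189077522 -0.0006366646368544935 0.3879375985547568
top 0 
head 85 0.03128305653340268 0.0002790428092258036 0.46105599995921565
```

View pics/fin1.png

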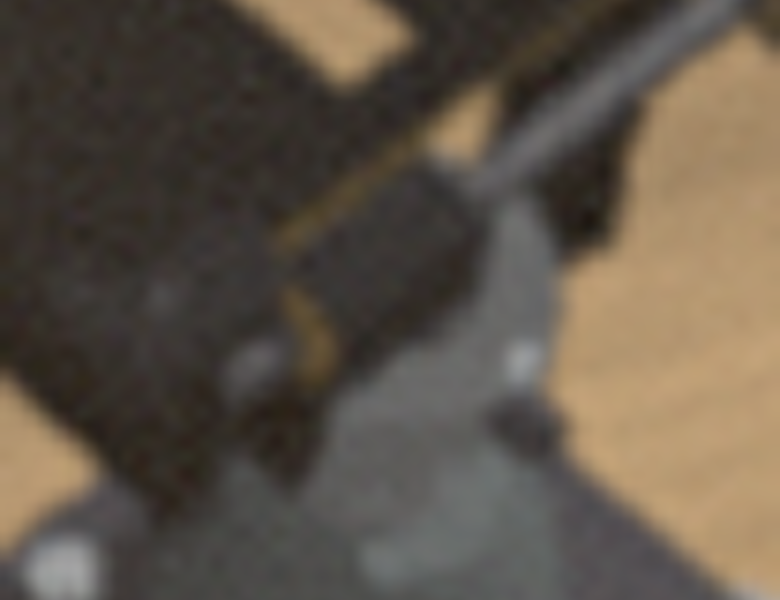

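The collar top face is at 95.4 mm, so its middle is at about 87.4 mm, and it is level (slope under 0.01). Wrist force is about 1 N, just its weight. As a last check I'll compare the screw head with the driver's blade line, which is at the same height and so free of calibration bias.

```bash
python3 - <<'E'
from h import *
im=np.mean([eyes.get_image('scene')[0].astype('f4') for _ in range(6)],0)
u0,v0,w,h,S=362,195,80,60,10
k=cv2.resize(np.clip(im[v0:v0+h,u0:u0+w]*1.6,0,255),(w*S,h*S),interpolation=cv2.INTER_CUBIC)[:,:,::-1].astype('u1').copy()
for a in(18.,20.8,23.5):
    for r in (0,.03,.07,.11):
        p=(proj('scene',[.4911+r*np.cos(np.radians(a)),.1118+r*np.sin(np.radians(a)),.087])-(u0,v0)+.5)*S; print(a,r,p.round())
        if a==20.8: cv2.circle(k,tuple(p.round().astype(int).tolist()),3,(0,0,255),-1)
cv2.imwrite('pics/fin2.png',k)
E
```

```text
18.0 0 [108.  61.]
18.0 0.03 [200. 145.]
18.0 0.07 [326. 259.]
18.0 0.11 [457. 377.]
20.8 0 [108.  61.]
20.8 0.03 [204. 141.]
20.8 0.07 [337. 250.]
20.8 0.11 [474. 363.]
23.5 0 [108.  61.]
23.5 0.03 [209. 137.]
23.5 0.07 [347. 241.]
23.5 0.11 [490. 349.]
```

View pics/fin2.png

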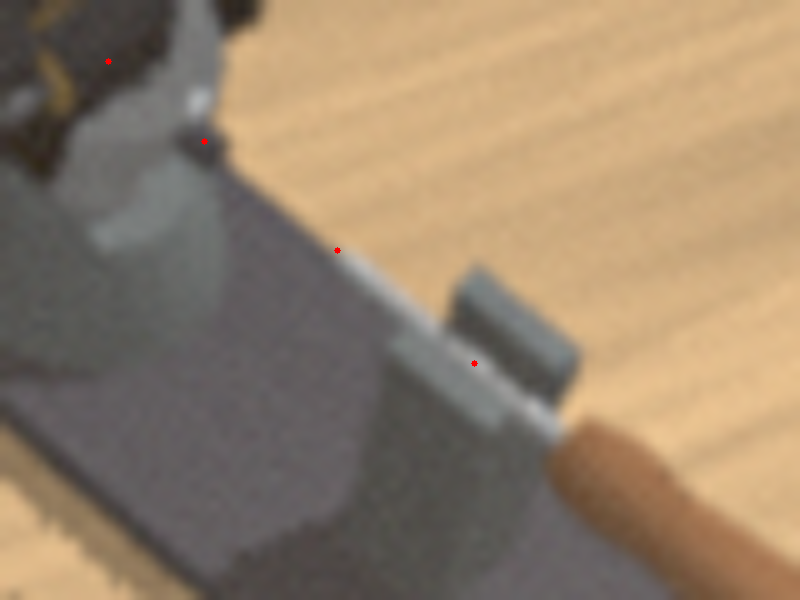

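The blade line from tip (342,254) extended inward passes at (204,139), and the head centre is at (204,144). That is about 1–1.5° short, so I'll trim by +1° and hand in.

```bash
python3 -m inch '[{"dp":[0,0,0],"spin":0.2,"gripper":0.3},{"dp":[0,0,0],"spin":0,"gripper":0.3},{"dp":[0,0,0],"spin":0,"gripper":0.3},{"dp":[0,0,0],"spin":0,"gripper":0.3}]'; python3 -c "
from h import *
s=arm.state();print(s['wrist_force'],s['tcp_pos'],s['grip_force'])
if np.linalg.norm(s['wrist_force'])<6: print(arm.job_done())"
```

```text
clock: 30.15
tcp_pos: [0.4926, 0.1124, 0.0861]
ee_rot: [[0.938, 0.348, 0.0], [0.348, -0.938, -0.0], [-0.0, 0.0, -1.0]]
wrist_force: [0.5, 0.1, -1.6]
grip_width: 0.59
grip_force: 30.0
[ 0.47480741  0.13360126 -1.6394884 ] [0.49256705 0.1123548  0.08605967] 29.999242569319904
the job is handed in; nothing more can be done
None
```

I turned the shaft's flat to face the driver and threaded the collar down over it, then handed the job in at about 30 s with the collar still gripped, level, at mid-flat (about 87 mm up), its screw over the flat and pointing at the driver to within an estimated 2°; the judge's verdict was not shown.

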